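Raise the preserved limes to the mark and hold

ROBOT

A 6-joint arm with a two-finger parallel gripper is mounted at the origin on the work surface. World frame = base frame: x ahead of the robot, y to its left, z up, the work surface at z = 0. Lengths are in m, angles in rad, forces in N, time in s.
With the tool pointing down it reaches from about 0.225 to 0.875 m from the base axis. Payload 3.4 kg.
Tool frame: the origin (TCP) lies at the very end of the fingers, on their centre line; the grasp point (between the pads) lies 19 mm behind it; z points along the fingers, y is the line along which they close (so a half turn about z gives the same grasp; the last joint's range is limited). The gripper opens to 85 mm and grips with 20 to 120 N. Pads are 22 mm wide; open, the fingers measure 114 mm over their backs; the gripper's body (76 mm by 85 mm) begins 54 mm behind the grasp point. The pads swing forward as they close: fully open they stand 13 mm farther back than shut.
Start: joints at [1.225, 0.276, 1.505, -0, 1.361, -0.121], TCP at [0.128, 0.561, 0.231] pointing down, gripper open.
Joint ranges: [-2.89, 2.89], [-0.75, 2.08], [0.22, 2.7], [-1.18, 4.32], [0.11, 2.71], [-2.7, 2.7]. Speed limits (rad/s): [2.57, 2.57, 3.14, 3.14, 3.14, 3.14].

INTERFACE

Orientations are given as a unit quaternion [w, x, y, z].
In Python, from rig import manip, get_image, camera_info gives the robot as it stands. The module is installed in compiled form; this text tells all that it offers.
- The arm moves only by the shell command python3 -m crank 'ROWS' [FORCE]. ROWS is a JSON object of lists of equal length, an entry for each row: "translation": the shift along the tool's x, y, z in mm, a list of three; "roll": the turn about the tool's z in rad; "fingers": the opening, from 0 (shut) to 1 (fully open). A call has 1 to 8 rows; each row shifts and turns the commanded pose from where the row before left it, along the tool's axes as they then stand; what a row does not reach is not made up. A row lasts 1/10 s, in which the tool goes at most 50 mm and 8.59 degrees, less where a joint would pass 70% of its speed; a pose out of reach is approached as far as the arm can. A call is refused whole if a number of a shift passes 50 or a number of a turn 0.15, either way. A call with a gripper value outside its range is refused whole. The fingers move at their own pace and stop on an object; FORCE is the grip in N (left out, the last holds). Time passes only in rows, so rows that do not move let the fingers close. It gives the time, the measured TCP pose, the force, the opening and the grip force at its end, in the units of the state.
- manip.get_state(): the state, without advancing time (a new reading comes with each control period).
- get_image(name): name is "side" or "top" or "wrist"; returns the picture (480x640x3 uint8, blue, green, red); there is no depth.
- camera_info(name): a dict with "mtx" (3x3 intrinsics, pixels), "rvec" (rotation vector, rad) and "tvec" (3), from world to camera coordinates, as OpenCV has them. Camera axes: x right, y down, z forward; pixel columns grow to the right and rows downward; lengths in m; the calibration is good to about 2 mm. A picture is of the moment at which its call begins: read the wrist's pose just before it. camera_info takes no time and is no camera call; for the wrist camera it gives the pose at the moment of the call.
- manip.sign_off(): hands the job in; it is judged then, once.
The state is a dict: "clock": time; "qpos": joint angles; "qd": joint speeds; "effort": joint torques, N m; "position": TCP position; "ee_rot": TCP orientation; "contact_force": force on the tool from outside, world axes, zero at the start; "moment": the same for the moment, N m; "width": finger opening in m; "gripper_force": force on a finger pad.
Only numpy, scipy, OpenCV 4.12 (cv2) and the standard library are available. Lean on these libraries where they do the work, as an engineer would, in place of code of your own. Each camera call takes 0.05 s, during which the arm holds its last target. There are 200 camera calls.

TASK

Open the lime crock: lift the wooden lid by its upright lug so that it first tips up clearly (10 degrees or more) with its opposite edge still on the rim, then take it off and set it down, right way up and flat, in the middle of the blue dish without dropping it. Then take the black knob of the sprung lifter rod and pull it straight up until the whole red length mark has just come out of the collar, and finish while still gripping the knob and holding the rod at that mark. Leave the other kitchen things where they are.

Things in the scene. Friction and masses are not known exactly. Their poses are not given: they have to be found in the camera images.
- crock: white glazed crock, fixed to the shelf, 114 mm across, rim 110 mm above its origin (centre of its underside), inner width at the mouth 100 mm; z up. On its axis stands a steel tube 18 mm thick whose dark collar (22 mm across) ends 112 mm above the origin; the lifter rod telescopes out of this tube. The crock may stand on either side, and the blue dish on the other
- lid: loose round wooden lid, about 150 g. Origin: centre of the underside of its locating ring (94 mm across, 6 mm deep), which drops loosely inside the crock's mouth; the flange (116 mm across, from 6 to 14 mm above the origin) rests on the rim. In the middle a hollow dome 60 mm across, top 49 mm above the origin, covers the lifter knob. z up; the lug stands towards the lid's own +x
- lid_lug (a point): grip point on the lid's dark upright lug: the lug is 20 mm along the lid's x, 12 mm thick along the lid's y, and rises from the flange to 52 mm above the lid's origin; this point is 45 mm from the lid's axis along its +x and 39 mm above its origin (13 mm below the lug's top). Pinch it across its 12 mm thickness
- lid_heel (a point): point on the lower outer edge of the lid's flange straight across from the lug (58 mm along the lid's -x, 6 mm above its origin, level with the rim when closed): the edge about which the lid tips up
- dish: loose blue ceramic dish, 600 g, 194 mm across, 18 mm high, flat inner floor 150 mm across lying 8 mm above its origin (centre of its underside)
- knob_grip (a point): grip point on the axis of the black cylindrical knob on top of the lifter rod (22 mm across, 28 mm tall): 18 mm above the knob's underside, 10 mm below its top, and 135.5 mm above the crock's origin when the rod is down. Hidden under the lid's dome until the lid is off; grip from above, any yaw
- lifter (a joint): height in m by which the lifter rod is pulled up: 0 is down, 0.090 its stop. Its inner spring pulls it back down: with the weight of the limes about 6 N at 0 and 11 N at the mark. The 10 mm tall red band on the rod has just come fully out of the collar at 0.060
- caddy: bystander: upright green plastic jar caddy, 130 x 240 x 85 mm, with a white fold-down handle, fixed to the shelf; two jars stand in it
- jar0: bystander: closed glass jar, 72 mm across, 125 mm tall, in the caddy
- jar1: bystander: closed glass jar like the other, in the caddy
- jar2: bystander: closed glass jar, 72 mm across, 125 mm tall, on the far part of the shelf
- jar3: bystander: closed glass jar, 72 mm across, 125 mm tall, on the far part of the shelf
- cup: bystander: stainless steel cup, 74 mm across, 85 mm tall
- spoon_rest: bystander: flat wooden spoon rest, 85 x 200 mm, 18 mm high, on the far part of the shelf
Things that resemble listed ones, but are neither listed nor needed, are in the scene too. Leave any pink or yellow look-alike of the crock alone.

How it is judged:
By the outcome, as a careful person would: the job done as asked, in the order asked, and still so for the second after the job is handed in, while the arm keeps its last pose, push and grip.
It also fails if it takes over 64 s, if anything falls off the work surface, if the arm or the gripper's body presses on something with over 40 N, if the wrist force passes 120 N, or if a joint passes its speed limit or range.

## Working session

There is one attempt and no reset: what is moved stays moved. The work goes in short steps, Python scripts to look and compute and a shell command to move; the robot and the scene stay as the last step left them, time stands still between calls to the robot, and variables do not carry over. Pictures are saved under pics/ and viewed, at most 10 in all, crops included, and the job is handed in when it is done.

```bash
mkdir -p pics; python3 - <<'E'
from rig import manip,get_image,camera_info
import cv2,numpy as np
for n in("side","top"):
    im=get_image(n);cv2.imwrite(f"pics/{n}0.png",im)
    c=camera_info(n);print(n,np.array(c["mtx"]).tolist(),c["rvec"],c["tvec"])
s=manip.get_state();print({k:np.round(v,3).tolist() for k,v in s.items()})
E
```

```text
side [[494.112730363112, 0.0, 326.81726986216], [0.0, 494.112730363112, 235.19763295078448], [0.0, 0.0, 1.0]] [ 0.03298341 -2.81569569  1.3330355 ] [0.51763654 0.04677372 1.31087059]
top [[613.3471085861075, 0.0, 315.4418444704249], [0.0, 613.3471085861075, 249.0675671240351], [0.0, 0.0, 1.0]] [ 2.02969851 -2.19222051  0.23399882] [0.09752239 0.53046062 1.61582382]
{'clock': 0.1, 'qpos': [1.225, 0.277, 1.506, -0.0, 1.361, -0.121], 'qd': [-0.001, -0.002, -0.003, -0.001, 0.0, 0.001], 'effort': [0.002, -41.77, -24.641, 0.0, 0.006, -0.0], 'position': [0.128, 0.56, 0.231], 'ee_rot': [-0.0, 0.112, 0.994, -0.001], 'contact_force': [0.127, -0.286, 0.288], 'moment': [0.013, 0.008, -0.011], 'gripper_force': 0.0, 'width': 0.085}
```

View pics/side0.png

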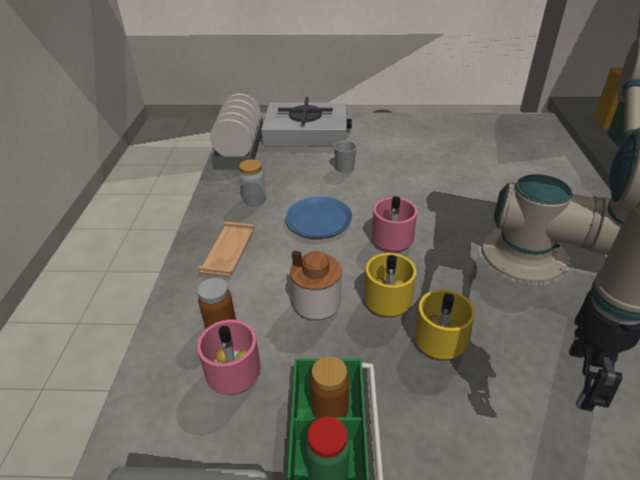

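View pics/top0.png

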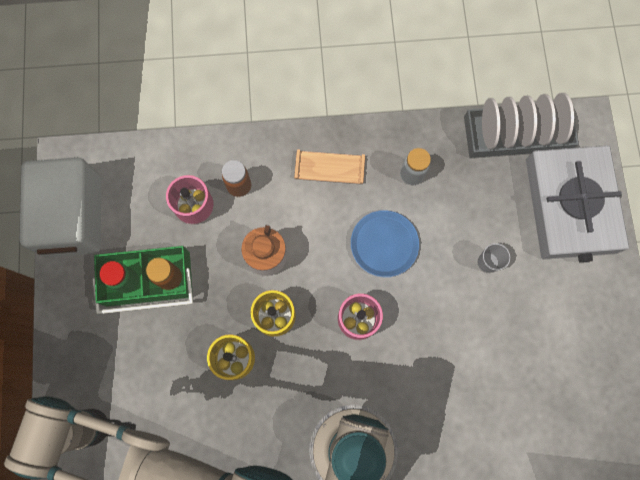

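The side view shows one white crock with a wooden lid, at about (316,285), and the dish at (319,217). The top view has the crock at (264,248) and the dish at (386,243).

Crock candidates in the top view are the wood-lidded white one (264,248), pink (188,197) and (360,316), and yellow (272,312) and (230,357). Only (264,248) is white with a wooden lid and lug, so it fits. I'll measure it and confirm with an enlarged crop.

```bash
cat > h.py <<'E'
from rig import manip,get_image,camera_info
import cv2,numpy as np
def cam(n):
    c=camera_info(n);R=cv2.Rodrigues(np.array(c["rvec"],float))[0];return np.array(c["mtx"]),R,np.array(c["tvec"],float).ravel()
def ray(c,p,z):
    K,R,t=c;p=np.atleast_2d(p).astype(float)
    d=np.c_[p,np.ones(len(p))]@np.linalg.inv(K).T@R;o=-R.T@t
    return o+d*((z-o[2])/d[:,2])[:,None]
def proj(c,X):
    K,R,t=c;q=(np.atleast_2d(X)@R.T+t)@K.T;return q[:,:2]/q[:,2:]
def big(m,roi):
    x0,y0,x1,y1=roi;k=np.zeros_like(m);k[y0:y1,x0:x1]=m[y0:y1,x0:x1]
    return max(cv2.findContours(k,cv2.RETR_EXTERNAL,cv2.CHAIN_APPROX_NONE)[0],key=cv2.contourArea)[:,0]
def circ(c,pts,z):
    P=ray(c,pts,z)[:,:2];(x,y),r=cv2.minEnclosingCircle(P.astype(np.float32))
    A=np.c_[2*P,np.ones(len(P))];s=np.linalg.lstsq(A,(P**2).sum(1),rcond=None)[0]
    return s[:2],np.sqrt(s[2]+s[:2]@s[:2]),(x,y,r)
E
python3 - <<'E'
from h import *
a=cv2.imread("pics/top0.png");b=cv2.imread("pics/side0.png")
cv2.imwrite("pics/crop.png",np.hstack([cv2.resize(i[y:y+75,x:x+75],(400,400),interpolation=cv2.INTER_CUBIC) for i,x,y in((a,226,210),(b,280,245))]))
for n,im,dr,lr in(("top",a,(340,200,430,285),(230,220,300,280)),("side",b,(275,190,360,245),(280,240,350,325))):
    c=cam(n);h=cv2.cvtColor(im,cv2.COLOR_BGR2HSV)
    m=cv2.inRange(h,(100,100,40),(118,255,255));print(n,"dish",circ(c,big(m,dr),.018))
    m=cv2.inRange(h,(0,90,40),(20,255,255));k=big(m,lr)
    print("lid",cv2.boundingRect(k),circ(c,k,.118))
E
```

```text
top dish (array([ 0.54782626, -0.13821819]), np.float64(0.09281059489412849), (0.5465113520622253, -0.13816656172275543, 0.09493667632341385))
lid (241, 226, 44, 44) (array([0.53493277, 0.19522089]), np.float64(0.055313708139546613), (0.5382046699523926, 0.19468918442726135, 0.05944446474313736))
side dish (array([ 0.54563425, -0.13340955]), np.float64(0.09243964613438345), (0.5458311438560486, -0.1336483210325241, 0.09452995657920837))
lid (290, 251, 52, 39) (array([0.53905784, 0.19587052]), np.float64(0.06020825521615766), (0.5463616251945496, 0.19214949011802673, 0.07197718322277069))
```

View pics/crop.png

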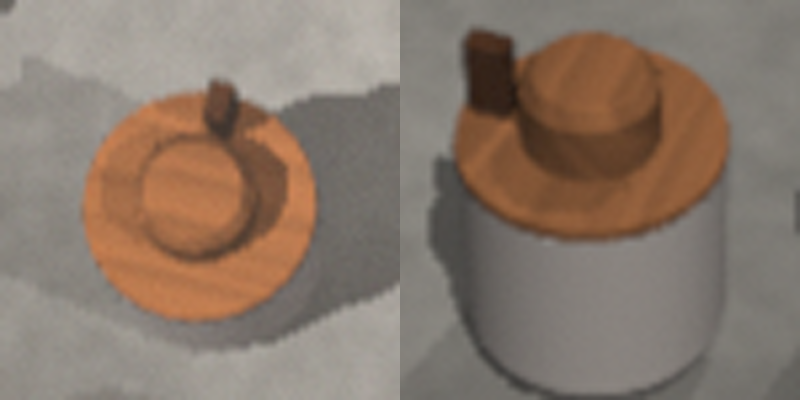

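The crop confirms it: white crock, wooden lid, dark upright lug. The lug's top face is at about (267,227) in the top view and (296,253) in the side view. Next I'll triangulate the lug and fit the flange edge without it.

```bash
cat >> h.py <<'E'
def tri(ct,pt,cs,ps):
    P=[K@np.c_[R,t] for K,R,t in(ct,cs)]
    X=cv2.triangulatePoints(*P,np.array(pt,float).reshape(2,1),np.array(ps,float).reshape(2,1))[:,0];return X[:3]/X[3]
E
python3 - <<'E'
from h import *
a=cv2.imread("pics/top0.png");b=cv2.imread("pics/side0.png");ct,cs=cam("top"),cam("side")
h=cv2.cvtColor(a,cv2.COLOR_BGR2HSV)
m=cv2.inRange(h,(0,90,40),(20,255,255));k=big(m,(230,220,300,280));k=k[(k[:,1]>240)];print("lid top",circ(ct,k,.114))
h=cv2.cvtColor(b,cv2.COLOR_BGR2HSV)
m=cv2.inRange(h,(0,90,40),(20,255,255));k=big(m,(280,240,350,325));k=k[(k[:,1]>275)];print("lid side",circ(cs,k,.114))
# lug top-face centre, crop px -> full px
pt=(226+219/5.333-.4,210+88/5.333-.4);ps=(280+90/5.333-.4,245+41/5.333-.4)
print("lug tri",tri(ct,pt,cs,ps),"planes",ray(ct,pt,.156),ray(cs,ps,.156))
c=np.array([.537,.196]);
for ang in(-10,0,10,20):
    u=np.array([np.cos(np.radians(ang)),np.sin(np.radians(ang))])
    X=[[*(c+.045*u),.156]];print(ang,proj(ct,X),proj(cs,X),pt,ps)
E
```

```text
lid top (array([0.53669641, 0.19494906]), np.float64(0.05620084319133526), (0.5371007323265076, 0.19502216577529907, 0.05783776193857193))
lid side (array([0.53556638, 0.19822394]), np.float64(0.05621661789626326), (0.534824550151825, 0.21418100595474243, 0.05421118065714836))
lug tri [0.58229089 0.1793768  0.15420567] planes [[0.58516504 0.17898901 0.156     ]] [[0.57702007 0.18331882 0.156     ]]
-10 [[263.19713833 227.80828806]] [[294.35324403 253.73325467]] (266.6650665666604, 226.10103131445715) (296.4760547534221, 252.28798049878117)
0 [[260.15864302 227.77804777]] [[293.75114185 256.10054363]] (266.6650665666604, 226.10103131445715) (296.4760547534221, 252.28798049878117)
10 [[257.1503146  228.26029019]] [[293.7698952  258.50035376]] (266.6650665666604, 226.10103131445715) (296.4760547534221, 252.28798049878117)
20 [[254.26199298 229.24087403]] [[294.41939751 260.85938485]] (266.6650665666604, 226.10103131445715) (296.4760547534221, 252.28798049878117)
```

The lid axis is near (0.536,0.196). The lug top is at (0.582,0.180), 0.154 high against 0.156 expected, pointing about -19°. I'll move over it.

```bash
python3 -m crank '{"translation":[[0,0,-10],[-40,-15,-10],[-40,-15,0],[-40,-15,0],[-40,-15,0],[-40,-15,0],[-40,-15,0],[-40,-15,0]],"roll":[0.107,0,0,0,0,0,0,0],"fingers":[1,1,1,1,1,1,1,1]}' 20 | tail -3
python3 -m crank '{"translation":[[-40,-15,0],[-40,-15,0],[-40,-16,0],[-40,-16,0],[-40,-16,0],[-40,-16,0],[-20,-12,0],[0,0,0]],"roll":[0,0,0,0,0,0,0,0],"fingers":[1,1,1,1,1,1,1,1]}' | tail -3
python3 - <<'E'
from h import *
c=cam("wrist");s=manip.get_state();im=get_image("wrist");cv2.imwrite("pics/w1.png",im);np.savez("w1.npz",K=c[0],R=c[1],t=c[2])
print(s["clock"],s["position"],s["ee_rot"],-c[1].T@c[2])
print(proj(c,[[.536,.196,.153],[.582,.180,.156]]))
E
```

```text
contact_force: [-0.3, 0.7, -0.1]
width: 0.0854
gripper_force: 0.0
contact_force: [-0.4, 0.4, -0.9]
width: 0.0858
gripper_force: 0.0
1.7 [0.57210713 0.18234127 0.25017441] [-1.18828496e-04  1.67114836e-01  9.85937159e-01 -7.31746919e-04] [0.50161986 0.20702957 0.39330019]
[[323.32850635 185.50162873]
 [323.25774856 264.98182844]]
```

View pics/w1.png

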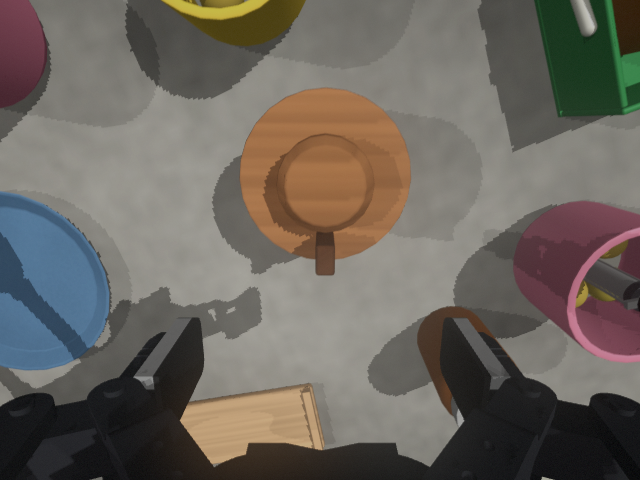

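The wrist view shows the lug at columns 316-335, rows 232-275, and the dome top centred at (326,180). That is within 3 px of the predictions.

```bash
python3 - <<'E'
from h import *
z=np.load("w1.npz");c=(z["K"],z["R"],z["t"])
im=cv2.imread("pics/w1.png");h=cv2.cvtColor(im,cv2.COLOR_BGR2HSV)
m=cv2.inRange(h,(0,90,40),(20,255,255));k=big(m,(225,80,425,290));k=k[(k[:,1]<225)]
C=circ(c,k,.114);print("lid",C)
e=ray(c,[[316,275],[335,275]],.156);print("lug outer edge",e)
u=e.mean(0)[:2]-C[0];d=np.hypot(*u);u/=d;print("dist (55)",d,"ang",np.degrees(np.arctan2(u[1],u[0])))
g=e.mean(0)[:2]-.010*u;print("lug centre",g,"lid-based",C[0]+.045*u)
s=manip.get_state();p=s["position"][:2];q=s["ee_rot"];th=2*np.arctan2(q[2],q[1]);ex=np.array([np.cos(th),np.sin(th)]);ey=np.array([np.sin(th),-np.cos(th)])
print("tool x ang",np.degrees(th),"shift mm",1e3*ex@(g-p),1e3*ey@(g-p))
# flat width of lug edge columns
for r in(255,262,270):
    x=np.where(h[r,300:350,1]>100)[0]+300;print(r,x.min(),x.max())
E
```

```text
lid (array([0.53760462, 0.19659859]), np.float64(0.05792264507443479), (0.5374625325202942, 0.19659166038036346, 0.05845693498849869))
lug outer edge [[0.58677247 0.17355852 0.156     ]
 [0.59066141 0.18474253 0.156     ]]
dist (55) 0.05400837202091418 ang -18.848216557552412
lug centre [0.57925316 0.18238115] lid-based [0.58019161 0.18206079]
tool x ang 160.8372093524062 shift mm -8.778835312310274 1.3765986157931338
255 300 349
262 317 333
270 317 333
```

Radius 57.9 mm against 58, and lug distance 54 mm against 55, so both agree. I'll descend to TCP z = 0.126 and close gently.

```bash
python3 -m crank '{"translation":[[-10,1.4,0],[0,0,30],[0,0,30],[0,0,30],[0,0,20],[0,0,14],[0,0,0],[0,0,0]],"roll":[0,0,0,0,0,0,0,0],"fingers":[1,1,1,1,1,0.6,0.4,0.3]}' 20
python3 -m crank '{"translation":[[0,0,0],[0,0,0],[0,0,0],[0,0,0],[0,0,0],[0,0,0],[0,0,0],[0,0,0]],"roll":[0,0,0,0,0,0,0,0],"fingers":[0.2,0,0,0,0,0,0,0]}' 20
```

```text
clock: 2.55
position: [0.5799, 0.1842, 0.1276]
ee_rot: [0.0, 0.164, 0.986, 0.0]
contact_force: [0.7, -1.1, 0.7]
width: 0.0439
gripper_force: 0.0
clock: 3.35
position: [0.5807, 0.1835, 0.1286]
ee_rot: [0.001, 0.165, 0.986, 0.001]
contact_force: [-0.6, 0.9, 5.4]
width: 0.0118
gripper_force: 21.9
```

```bash
python3 -m crank '{"translation":[[2,0,0],[2,0,-1],[1.2,0,-3],[1.4,0,-3.4],[1.5,0,-3.4],[1.6,0,-3.4],[0,0,0],[0,0,0]],"roll":[0,0,0,0,0,0,0,0],"fingers":[0,0,0,0,0,0,0,0]}' 20
python3 - <<'E'
from h import *
a=get_image("side");b=get_image("wrist")
cv2.imwrite("pics/t1.png",np.hstack([cv2.resize(a[225:325,265:365],(400,400),interpolation=cv2.INTER_CUBIC),cv2.resize(b[60:360,170:470],(400,400))]))
E
```

```text
clock: 4.15
position: [0.5714, 0.186, 0.1419]
ee_rot: [0.001, 0.165, 0.986, -0.0]
contact_force: [4.3, -3.2, 1.7]
width: 0.0114
gripper_force: 21.1
```

View pics/t1.png

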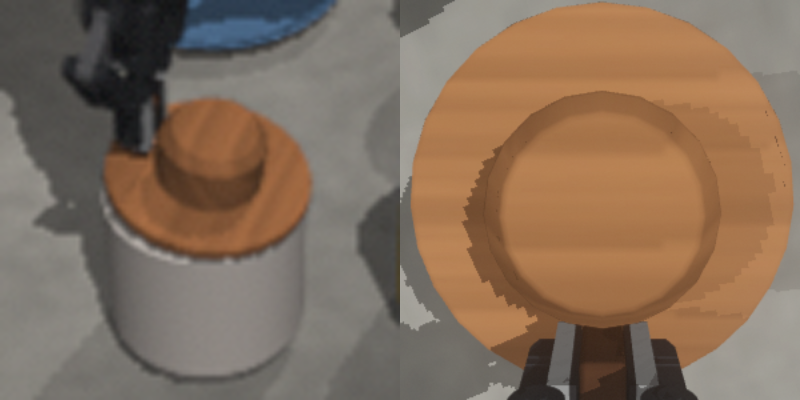

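The side view shows the lug side lifted, with the rim visible at the left (130,230 in the crop) and the heel still on the rim at right. The roughly 5 N inward push confirms the ring bears on the mouth. I'll continue the arc to about 15°.

```bash
python3 -m crank '{"translation":[[1.7,0,-3.3],[1.8,0,-3.3],[1.8,0,-3.3],[1.9,0,-3.2],[0,0,0],[0,0,0],[0,0,0]],"roll":[0,0,0,0,0,0,0],"fingers":[0,0,0,0,0,0,0]}' 20
python3 - <<'E'
from h import *
a=get_image("side");b=get_image("wrist");cv2.imwrite("pics/s2.png",a)
cv2.imwrite("pics/t2.png",np.hstack([cv2.resize(a[225:325,265:365],(400,400),interpolation=cv2.INTER_CUBIC),cv2.resize(b[60:360,170:470],(400,400))]))
E
```

```text
clock: 4.95
position: [0.5637, 0.1887, 0.1548]
ee_rot: [-0.0, 0.165, 0.986, -0.0]
contact_force: [2.4, -3.5, 1.3]
width: 0.0115
gripper_force: 24.3
```

View pics/t2.png

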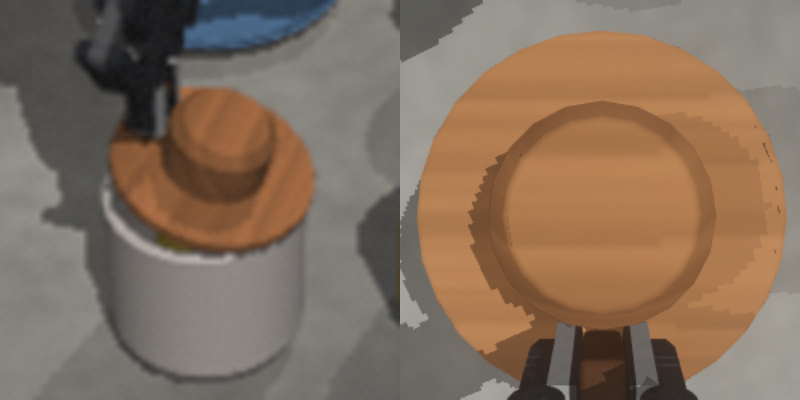

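The tip is about 15° (26 mm rise about the heel), with the heel still on the rim at right (300,225 in the crop). I'll firm up the grip and lift off.

```bash
python3 -m crank '{"translation":[[0,0,0],[0,0,0],[-1,0,-3],[-1,0,-5],[-1,0,-8],[0,0,-12],[0,0,-15],[0,0,-15]],"roll":[0,0,0,0,0,0,0,0],"fingers":[0,0,0,0,0,0,0,0]}' 60
python3 -m crank '{"translation":[[0,0,-15],[0,0,-15],[0,0,-5],[0,0,0],[0,0,0]],"roll":[0,0,0,0,0],"fingers":[0,0,0,0,0]}' 60
python3 - <<'E'
from h import *
c=cam("wrist");s=manip.get_state();b=get_image("wrist");a=get_image("side");t=get_image("top")
np.savez("w3.npz",K=c[0],R=c[1],t=c[2]);cv2.imwrite("pics/w3.png",b);cv2.imwrite("pics/t3t.png",t);cv2.imwrite("pics/s3.png",a)
cv2.imwrite("pics/t3.png",np.hstack([cv2.resize(a[180:320,240:380],(400,400),interpolation=cv2.INTER_CUBIC),cv2.resize(b,(400,300))[:,:].repeat(1,0) if 0 else cv2.resize(b[0:480,80:560],(400,400))]))
E
```

```text
clock: 5.85
position: [0.5666, 0.1881, 0.214]
ee_rot: [-0.0, 0.165, 0.986, 0.0]
contact_force: [-1.3, 0.3, -1.7]
width: 0.0108
gripper_force: 65.4
clock: 6.35
position: [0.5663, 0.1878, 0.2473]
ee_rot: [-0.0, 0.165, 0.986, -0.0]
contact_force: [0.0, 0.3, -1.6]
width: 0.0106
gripper_force: 65.5
```

View pics/t3.png

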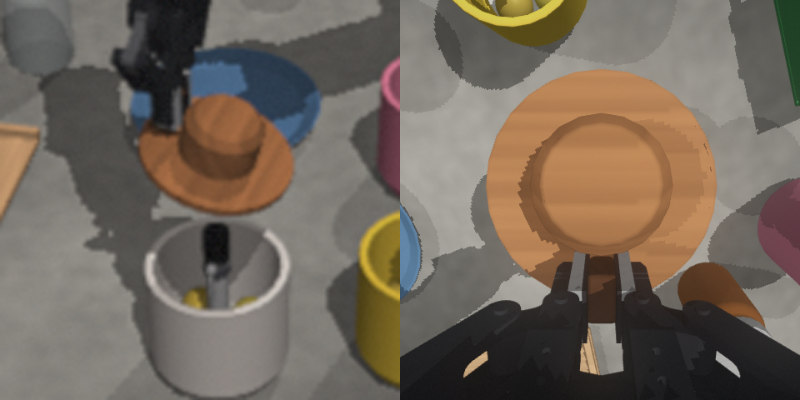

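The lid is lifted clear, still tipped about 15°, hanging from the lug with 1.6 N weight. The knob is bare in the open crock. I'll carry the lid over the dish.

```bash
python3 -m crank '{"translation":[[-3,-8,0],[-7,-18,0],[-10,-26,0],[-10,-26,0],[-10,-26,0],[-10,-26,0],[-10,-26,0],[-10,-26,0]],"roll":[0,0,0,0,0,0,0,0],"fingers":[0,0,0,0,0,0,0,0]}' 60 | head -2
python3 -m crank '{"translation":[[-10,-26,0],[-10,-26,0],[-10,-26,0],[-9,-25,0],[-6,-16,0],[-4,-10,0],[0,0,0],[0,0,0]],"roll":[0,0,0,0,0,0,0,0],"fingers":[0,0,0,0,0,0,0,0]}' 60
python3 -m crank '{"translation":[[0,0,15],[0,0,30],[0,0,35],[0,0,35],[0,0,25],[0,0,15],[0,0,8],[0,0,0]],"roll":[0,0,0,0,0,0,0,0],"fingers":[0,0,0,0,0,0,0,0]}' 60
```

```text
clock: 7.3
position: [0.5733, -0.0089, 0.2473]
clock: 8.1
position: [0.5779, -0.1443, 0.2475]
ee_rot: [-0.0, 0.165, 0.986, 0.001]
contact_force: [0.0, 1.2, -1.8]
width: 0.0109
gripper_force: 65.4
clock: 8.9
position: [0.5775, -0.1438, 0.0838]
ee_rot: [-0.001, 0.165, 0.986, 0.0]
contact_force: [-0.5, 0.7, -1.2]
width: 0.0108
gripper_force: 65.4
```

```bash
python3 -m crank '{"translation":[[0,0,7],[0,0,6],[0,0,5],[0,0,3],[0,0,2],[0,0,0]],"roll":[0,0,0,0,0,0],"fingers":[0,0,0,0,0,0]}' 60
python3 -m crank '{"translation":[[0,0,1.5],[0,0,1.5],[0,0,0]],"roll":[0,0,0],"fingers":[0,0,0]}' 40
```

```text
clock: 9.5
position: [0.5778, -0.1451, 0.0613]
ee_rot: [-0.0, 0.165, 0.986, 0.0]
contact_force: [1.1, -0.2, -0.8]
width: 0.0107
gripper_force: 65.4
clock: 9.8
position: [0.5779, -0.145, 0.0584]
ee_rot: [-0.0, 0.165, 0.986, 0.0]
contact_force: [0.7, 0.3, -2.2]
width: 0.0109
gripper_force: 65.4
```

```bash
python3 -m crank '{"translation":[[0,0,1.5],[0,0,1.5],[-0.5,0,1.5],[-1,0,1.5],[-1,0,1.5],[0,0,0]],"roll":[0,0,0,0,0,0],"fingers":[0,0,0,0,0,0]}' 25
python3 -m crank '{"translation":[[-1,0,1.5],[-1,0,1.5],[-1,0,1.5],[0,0,0]],"roll":[0,0,0,0],"fingers":[0,0,0,0]}' 25
```

```text
clock: 10.4
position: [0.5802, -0.1459, 0.0517]
ee_rot: [-0.0, 0.165, 0.986, 0.0]
contact_force: [-0.3, 0.4, 5.5]
width: 0.0109
gripper_force: 63.4
clock: 10.8
position: [0.5835, -0.147, 0.0473]
ee_rot: [0.0, 0.165, 0.986, -0.0]
contact_force: [-0.8, 0.4, 5.9]
width: 0.0108
gripper_force: 63.5
```

```bash
python3 -m crank '{"translation":[[-1,0,1.5],[-1,0,1.5],[-1,0,1.5],[-0.9,0,1.5],[-0.8,0,1.5],[-0.8,0,1.5],[0,0,0]],"roll":[0,0,0,0,0,0,0],"fingers":[0,0,0,0,0,0,0]}' 25
python3 -m crank '{"translation":[[-0.7,0,1.5],[-0.5,0,1.5],[0,0,1],[0,0,0]],"roll":[0,0,0,0],"fingers":[0,0,0,0]}' 25
python3 - <<'E'
from h import *
a=get_image("side");t=get_image("top");b=get_image("wrist");cv2.imwrite("pics/s4.png",a)
cv2.imwrite("pics/t4.png",np.hstack([cv2.resize(a[170:260,270:370],(400,360),interpolation=cv2.INTER_CUBIC),cv2.resize(b[:432,80:560],(400,360))]))
E
```

```text
clock: 11.5
position: [0.5892, -0.149, 0.0385]
ee_rot: [0.001, 0.165, 0.986, -0.0]
contact_force: [0.4, -0.5, 5.5]
width: 0.0112
gripper_force: 63.8
clock: 11.9
position: [0.5912, -0.1497, 0.0349]
ee_rot: [0.002, 0.165, 0.986, -0.0]
contact_force: [0.9, -0.2, 6.5]
width: 0.011
gripper_force: 64.0
```

View pics/t4.png

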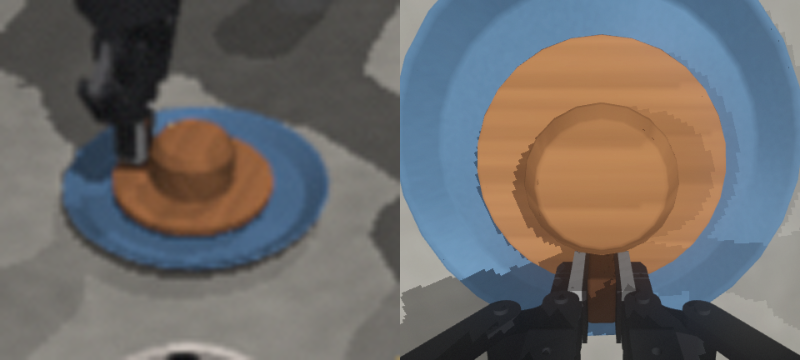

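The lid is nearly flat and looks centred in the dish. I'll lower the last 2-3 mm and watch the force.

```bash
python3 -m crank '{"translation":[[-0.4,0,1],[0,0,1],[0,0,0.5],[0,0,0]],"roll":[0,0,0,0],"fingers":[0,0,0,0]}' 20
python3 -m crank '{"translation":[[0,0,0.6],[0,0,0.6],[0,0,0]],"roll":[0,0,0],"fingers":[0,0,0]}' 20
```

```text
clock: 12.45
position: [0.5923, -0.1501, 0.0328]
ee_rot: [0.003, 0.165, 0.986, -0.0]
contact_force: [2.0, -0.0, 6.7]
width: 0.0109
gripper_force: 64.1
clock: 12.75
position: [0.5924, -0.1501, 0.0326]
ee_rot: [0.003, 0.165, 0.986, -0.001]
contact_force: [0.6, 0.3, 11.9]
width: 0.0109
gripper_force: 65.1
```

The force rises while z stays at the expected 0.0326, so the lid is seated. Now I'll release and retreat.

```bash
python3 -m crank '{"translation":[[0,0,0],[0,0,0],[0,0,0],[0,0,0],[0,0,-2],[0,0,-10],[0,0,-25],[0,0,-40]],"roll":[0,0,0,0,0,0,0,0],"fingers":[0.2,0.3,0.35,0.4,0.4,0.4,0.4,0.4]}' 20
python3 -m crank '{"translation":[[0,0,-40],[0,0,-40],[0,0,-40],[10,26,-10],[10,26,0],[10,26,0],[0,0,0],[0,0,0]],"roll":[0,0,0,0,0,0,0,0],"fingers":[0.4,0.4,0.4,0.4,0.4,0.4,0.4,0.4]}' 20
python3 - <<'E'
from h import *
for n,dr,lr in(("top",(330,190,440,295),(340,200,430,285)),("side",(265,180,370,255),(290,185,355,245))):
    c=cam(n);im=get_image(n);cv2.imwrite(f"pics/{n}5.png",im);h=cv2.cvtColor(im,cv2.COLOR_BGR2HSV)
    m=cv2.inRange(h,(100,100,30),(118,255,255));print(n,"dish",circ(c,cv2.convexHull(big(m,dr))[:,0],.018))
    k=big(cv2.inRange(h,(0,90,30),(20,255,255)),lr);print("lid",circ(c,k,.022))
    if n=="side":cv2.imwrite("pics/c5.png",np.hstack([cv2.resize(im[170:310,255:385],(390,420),interpolation=cv2.INTER_CUBIC),old]))
    else: old=cv2.resize(im[190:295,335:440],(410,420),interpolation=cv2.INTER_CUBIC)
E
```

```text
clock: 13.55
position: [0.5882, -0.1485, 0.106]
ee_rot: [-0.003, 0.165, 0.986, 0.001]
contact_force: [1.3, -0.3, -0.7]
width: 0.0343
gripper_force: 0.0
clock: 14.35
position: [0.5869, -0.0654, 0.2376]
ee_rot: [0.001, 0.164, 0.986, -0.0]
contact_force: [-0.1, -0.4, -0.1]
width: 0.0344
gripper_force: 0.0
top dish (array([ 0.54670733, -0.14294717]), np.float64(0.08987864961999571), (0.537545919418335, -0.1807909905910492, 0.0828263908624649))
lid (array([ 0.58372202, -0.12749157]), np.float64(0.02834884101997684), (0.5876250863075256, -0.12576228380203247, 0.04027492552995682))
side dish (array([ 0.54593372, -0.13373534]), np.float64(0.09385557006245682), (0.5463271141052246, -0.13384795188903809, 0.09476684033870697))
lid (array([ 0.55197042, -0.13697765]), np.float64(0.06177405468577841), (0.5588641166687012, -0.14210520684719086, 0.07597731798887253))
```

View pics/c5.png

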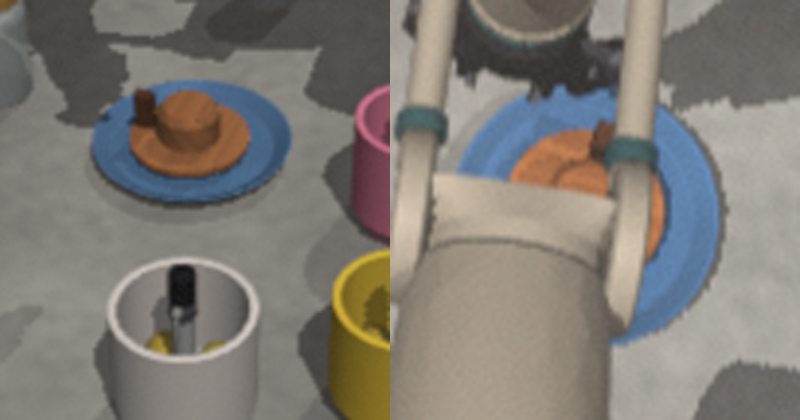

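The lid sits right way up and flat in the dish (side crop, centre about (190,140)), and the crock is open with the black knob at (182,287). I'll go over the knob and refine its position with the wrist camera, and check the lid's centring too.

```bash
python3 -m crank '{"translation":[[10,18,0],[18,31.5,0],[18,31.5,0],[18,31.5,0],[18,31.5,0],[18,31.5,0],[18,31.5,0],[14,24.5,0]],"roll":[0,0,0,0,0,0,0,0],"fingers":[0.5,0.5,0.6,0.6,0.6,0.6,0.6,0.6]}' 80 | head -2
python3 -m crank '{"translation":[[0,0,0],[0,0,0],[0,0,0]],"roll":[0,0,0],"fingers":[0.6,0.6,0.6]}' | head -2
python3 - <<'E'
from h import *
c=cam("wrist");s=manip.get_state();b=get_image("wrist");cv2.imwrite("pics/w6.png",b)
np.savez("w6.npz",K=c[0],R=c[1],t=c[2])
im=get_image("top");cv2.imwrite("pics/top6.png",im);ct=cam("top")
h=cv2.cvtColor(im,cv2.COLOR_BGR2HSV)
print("dish",circ(ct,cv2.convexHull(big(cv2.inRange(h,(100,100,30),(118,255,255)),(330,190,440,295)))[:,0],.018))
k=big(cv2.inRange(h,(0,90,30),(20,255,255)),(340,200,430,285));print("lid",cv2.boundingRect(k),circ(ct,k[k[:,1]>k[:,1].mean()],.020))
side=cv2.imread("pics/side5.png");cs=cam("side");h=cv2.cvtColor(side,cv2.COLOR_BGR2HSV)
k=big(cv2.inRange(h,(0,90,30),(20,255,255)),(290,185,355,245));k=k[k[:,1]>218];print("lid side",circ(cs,k,.018))
print("pred knob top px",proj(c,[[.5375,.1965,.1455],[.5375,.1965,.1175]]))
cv2.imwrite("pics/w6c.png",b)
E
```

```text
clock: 15.25
position: [0.5376, 0.1971, 0.2369]
clock: 15.55
position: [0.5381, 0.1949, 0.2368]
dish (array([ 0.53982296, -0.11047327]), np.float64(0.07043660569275521), (0.5318185687065125, -0.09138631820678711, 0.07362755388021469))
lid (364, 221, 41, 41) (array([ 0.55088616, -0.13709031]), np.float64(0.05647453463623904), (0.5442817211151123, -0.13633127510547638, 0.05626486986875534))
lid side (array([ 0.54753558, -0.1303423 ]), np.float64(0.054258098076439984), (0.5478229522705078, -0.11548171192407608, 0.05293401703238487))
pred knob top px [[323.70080714 249.0688448 ]
 [323.4859544  236.52951162]]
```

View pics/w6.png

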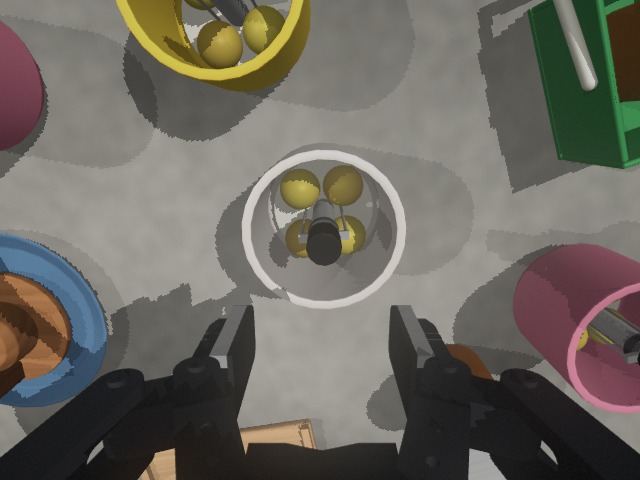

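The wrist view shows the knob top centred at about (324,246), against a prediction of (324,249), and the white rim circle centred near (325,229).

```bash
python3 - <<'E'
from h import *
z=np.load("w6.npz");c=(z["K"],z["R"],z["t"]);im=cv2.imread("pics/w6.png");g=cv2.cvtColor(im,cv2.COLOR_BGR2GRAY)
k=big(cv2.inRange(g,200,255),(235,140,415,315));C=circ(c,k,.110);print("rim",C)
k=big(cv2.inRange(g,0,45),(300,215,350,275));print("knob",cv2.boundingRect(k),cv2.fitEllipse(k))
kn=ray(c,[324,246],.1455)[0,:2];print(kn)
s=manip.get_state();p=s["position"][:2];q=s["ee_rot"];th=2*np.arctan2(q[2],q[1]);ex=np.array([np.cos(th),np.sin(th)]);ey=np.array([np.sin(th),-np.cos(th)])
for n,g in(("rim",C[0]),("knob",kn)):print(n,1e3*ex@(g-p),1e3*ey@(g-p))
print(s["position"])
E
```

```text
rim (array([0.53696664, 0.19698138]), np.float64(0.05345173829165037), (0.5368893146514893, 0.1970222443342209, 0.05609096586704254))Traceback (most recent call last):
  File "<stdin>", line 4, in <module>
cv2.error: OpenCV(4.12.0) /io/opencv/modules/imgproc/src/shapedescr.cpp:361: error: (-201:Incorrect size of input array) There should be at least 5 points to fit the ellipse in function 'fitEllipseNoDirect'
```

```bash
python3 -m crank '{"translation":[[1.7,1.6,0],[0,0,25],[0,0,30],[0,0,30],[0,0,20],[0,0,10],[0,0,4],[0,0,0]],"roll":[0,0,0,0,0,0,0,0],"fingers":[0.6,0.6,0.6,0.6,0.6,0.6,0.55,0.5]}' 80
python3 -m crank '{"translation":[[0,0,0],[0,0,0],[0,0,0],[0,0,0],[0,0,0],[0,0,0],[0,0,0]],"roll":[0,0,0,0,0,0,0],"fingers":[0.3,0.2,0,0,0,0,0]}' 80
```

```text
clock: 16.45
position: [0.5368, 0.1982, 0.1181]
ee_rot: [0.0, 0.165, 0.986, 0.0]
contact_force: [0.5, 0.9, 0.5]
width: 0.0429
gripper_force: 0.0
clock: 17.15
position: [0.5367, 0.1966, 0.1196]
ee_rot: [0.001, 0.165, 0.986, -0.001]
contact_force: [-1.6, -5.2, 5.3]
width: 0.0195
gripper_force: 78.1
```

```bash
python3 -m crank '{"translation":[[0,0,-3],[0,0,-5],[0,0,-7],[0,0,-8],[0,0,-8],[0,0,-8],[0,0,-6],[0,0,0]],"roll":[0,0,0,0,0,0,0,0],"fingers":[0,0,0,0,0,0,0,0]}' 90
python3 -m crank '{"translation":[[0,0,-5],[0,0,-4],[0,0,-3],[0,0,0],[0,0,0]],"roll":[0,0,0,0,0],"fingers":[0,0,0,0,0]}' 90
```

```text
clock: 17.95
position: [0.5366, 0.1966, 0.1625]
ee_rot: [0.0, 0.165, 0.986, -0.002]
contact_force: [2.4, -4.2, -9.2]
width: 0.0195
gripper_force: 88.3
clock: 18.45
position: [0.5366, 0.1966, 0.1736]
ee_rot: [0.0, 0.165, 0.986, -0.002]
contact_force: [2.8, -4.3, -9.1]
width: 0.0198
gripper_force: 88.3
```

```bash
cat > red.py <<'E'
from h import *
c=cam("side");im=get_image("side");s=manip.get_state();X=[.537,.197]
zz=np.arange(.108,.186,.006);P=proj(c,[[*X,z] for z in zz])
print(s["position"],s["contact_force"],"collar top/band top px",proj(c,[[*X,.112],[*X,.122],[*X,.1775]]).round(1).tolist())
h=cv2.cvtColor(im,cv2.COLOR_BGR2HSV).astype(int);x0=int(P[0,0])-5
m=((h[...,0]<8)|(h[...,0]>172))&(h[...,1]>110)
ys,xs=np.where(m[245:300,x0:x0+12]);print("red",sorted(set((ys+245).tolist())),len(ys),xs.min()+x0 if len(xs) else None,xs.max()+x0 if len(xs) else None)
cx=int(round(P[0,0]))
for r in range(248,286):print(r,im[r,cx-1:cx+2].mean(0).round().astype(int).tolist(),end=" ")
E
python3 red.py
python3 -m crank '{"translation":[[0,0,-3],[0,0,-3],[0,0,0],[0,0,0]],"roll":[0,0,0,0],"fingers":[0,0,0,0]}' 90|head -4; python3 red.py
```

```text
[0.53660517 0.19661723 0.17355734] [  3.18686613  -4.47418251 -10.48570793] collar top/band top px [[314.9, 271.3], [314.8, 268.0], [314.0, 249.1]]
red [270, 271, 272, 273] 10 312 318
248 [73, 72, 73] 249 [74, 73, 72] 250 [74, 72, 73] 251 [70, 70, 70] 252 [66, 65, 65] 253 [65, 64, 64] 254 [70, 69, 69] 255 [79, 78, 79] 256 [83, 83, 84] 257 [81, 82, 84] 258 [89, 89, 92] 259 [96, 97, 100] 260 [100, 100, 103] 261 [107, 107, 111] 262 [109, 109, 112] 263 [107, 108, 111] 264 [107, 108, 111] 265 [108, 108, 112] 266 [109, 109, 112] 267 [108, 109, 112] 268 [108, 109, 111] 269 [108, 109, 111] 270 [110, 109, 113] 271 [101, 102, 121] 272 [66, 67, 126] 273 [52, 53, 105] 274 [62, 60, 75] 275 [64, 62, 63] 276 [61, 60, 60] 277 [69, 68, 68] 278 [86, 86, 86] 279 [99, 99, 100] 280 [94, 96, 99] 281 [87, 95, 98] 282 [73, 88, 95] 283 [66, 86, 94] 284 [64, 87, 94] 285 [63, 85, 94] clock: 18.9
position: [0.5366, 0.1966, 0.1794]
ee_rot: [-0.0, 0.165, 0.986, -0.002]
contact_force: [3.1, -5.3, -11.1]
[0.5366067  0.19663385 0.17942414] [  3.0758668   -5.04109248 -10.17766003] collar top/band top px [[314.9, 271.3], [314.8, 268.0], [314.0, 249.1]]
red [268, 269, 270, 271, 272, 273] 17 315 318
248 [76, 75, 74] 249 [74, 73, 73] 250 [72, 72, 72] 251 [71, 70, 70] 252 [71, 70, 70] 253 [80, 79, 80] 254 [84, 84, 85] 255 [81, 81, 84] 256 [84, 85, 87] 257 [88, 89, 91] 258 [101, 101, 105] 259 [105, 107, 110] 260 [108, 108, 111] 261 [108, 108, 112] 262 [108, 109, 112] 263 [108, 108, 111] 264 [108, 108, 110] 265 [108, 108, 111] 266 [108, 109, 111] 267 [108, 109, 111] 268 [108, 109, 111] 269 [98, 98, 118] 270 [66, 68, 126] 271 [49, 51, 117] 272 [46, 46, 114] 273 [52, 52, 105] 274 [64, 63, 76] 275 [62, 61, 61] 276 [61, 59, 59] 277 [67, 66, 67] 278 [81, 85, 87] 279 [88, 96, 100] 280 [77, 92, 98] 281 [67, 88, 95] 282 [61, 84, 92] 283 [56, 81, 90] 284 [58, 80, 87] 285 [62, 81, 87]
```

```bash
python3 -m crank '{"translation":[[0,0,-1.4],[0,0,0],[0,0,0]],"roll":[0,0,0],"fingers":[0,0,0]}' 90|head -4; python3 red.py
```

```text
clock: 19.25
position: [0.5366, 0.1966, 0.1808]
ee_rot: [-0.0, 0.165, 0.986, -0.002]
contact_force: [2.7, -5.1, -10.8]
[0.53660637 0.19664404 0.18074873] [  2.35712198  -4.95890776 -10.60210825] collar top/band top px [[314.9, 271.3], [314.8, 268.0], [314.0, 249.1]]
red [268, 269, 270, 271, 272, 273] 17 315 318
248 [72, 72, 72] 249 [74, 73, 73] 250 [73, 72, 73] 251 [74, 73, 73] 252 [77, 76, 76] 253 [81, 80, 81] 254 [80, 80, 81] 255 [79, 79, 82] 256 [83, 83, 85] 257 [92, 92, 95] 258 [106, 107, 110] 259 [106, 107, 110] 260 [107, 107, 110] 261 [107, 108, 112] 262 [108, 108, 111] 263 [107, 108, 111] 264 [108, 108, 111] 265 [108, 108, 111] 266 [108, 109, 111] 267 [109, 109, 111] 268 [108, 108, 111] 269 [94, 95, 119] 270 [51, 52, 127] 271 [46, 47, 117] 272 [47, 47, 113] 273 [55, 56, 100] 274 [66, 65, 69] 275 [63, 62, 61] 276 [62, 59, 60] 277 [65, 66, 67] 278 [78, 84, 87] 279 [83, 94, 99] 280 [70, 89, 96] 281 [65, 88, 97] 282 [61, 87, 96] 283 [58, 83, 91] 284 [62, 82, 90] 285 [69, 85, 91]
```

The red area has stopped growing and its lower edge has started to clear the collar (rows 273-274 fading). That agrees with 61 mm of travel, so the band is just fully out. Handing in.

```bash
python3 -c "
from rig import manip
print(manip.get_state()['gripper_force']);print(manip.sign_off())"
```

```text
88.33449125289917
the job is handed in; nothing more can be done
None
```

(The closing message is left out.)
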